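# Show the vial to the camera in the sprung mirror

### The job

Stand the tall capped vial upright in the round dish of the inspection stand and let go of it. Then take the mirror by the tab on its top edge and turn it against its spring until the stand's little camera, looking at the middle of the mirror, sees the vial there, and finish while still holding the mirror steady at that angle. Do not knock the vial over or shift the other things on the table.

Things in the scene. Friction and masses are not known exactly. Their poses are not given: they have to be found in the camera images.
- vial: Loose amber glass vial, the tallest of the small bottles: body 36 mm in diameter up to 56 mm, shoulder narrowing to the neck at 66 mm, then an aluminium cap 24 mm in diameter from 67 mm to 94 mm above the underside. A white paper band round the body, 34 to 52 mm up, is the mark that the camera should see. About 70 g. Origin: centre of the underside, z up along the vial.
- stand: Fixed inspection stand: a grey round base 90 mm in diameter and 10 mm high with the mirror's vertical pivot axis at its centre, and a flat bar (8 mm high, 30 mm wide) at 60 degrees counter-clockwise from its x axis that carries the small black camera (a 50 x 36 x 36 mm box on a post, 52 to 88 mm above the table). Origin: on the pivot axis at table height, z up.
- lens (a point): Centre of the front of the camera's lens, 70 mm above the table and 170 mm from the mirror's pivot axis. The camera looks level, straight at the pivot axis.
- dish_arm: Fixed flat aluminium arm (24 mm wide, 4 mm high) with the dish at its end. Origin: on the mirror's pivot axis at table height; its x axis runs along the arm to the dish, whose centre is 150 mm out. The arm lies at 25 to 75 degrees clockwise (seen from above) from the stand's x axis.
- dish (a point): Centre of the inner floor of the round dish, 5 mm above the table. Inner diameter 50 mm, outer 58 mm, rim 11 mm above the table.
- mirror_face (a point): Upright mirror plate 76 x 76 mm, 7 mm thick, turning about the vertical pivot axis. Origin: centre of the reflecting face, which lies on the pivot axis 70 mm above the table; x is the outward normal of the reflecting face, y runs level along the face, z up. A grey tab in the plane of the mirror stands on its top edge, centred on the pivot axis: 8 mm thick (along x), 36 mm wide (along y), from 38 to 76 mm above the origin (up to 146 mm above the table).
- mirror (a joint): Angle of the mirror about its vertical pivot, rad, 0 to 1.75, growing counter-clockwise seen from above. At 0 (its rest stop) the face looks 60 degrees clockwise from the stand's x axis. A spring drives it back to 0 when it is let go: about 0.02 N m at 0, rising to 0.12 N m at 1.4 rad. The camera sees the vial in the middle of the mirror when the face's normal halves the angle between the directions from the pivot axis to the lens and to the vial.
- dropper: Bystander: small amber dropper bottle, 28 mm in diameter, 66 mm tall with a thin dropper tip. It and the vial may stand in each other's place. Origin: centre of the underside.
- tube_rack: Bystander: white rack 70 x 160 mm with ten capped tubes, 97 mm tall. Origin: centre of the underside.
- pump_bottle: Bystander: clear bottle 64 mm in diameter with a white pump head, 172 mm tall. Origin: centre of the underside.
- forceps: Bystander: steel forceps lying flat, 136 mm long, 6 mm high. Origin: its middle, at table height.
Not all that is in view belongs to the job. Leave any green or yellow look-alike of the vial alone. What is meant by the dish_arm is not turquoise, and is the larger of those in its own colour.

How it is judged:
On the way:
1. the vial stands upright in the dish, let go and at rest (horizontal distance between vial and dish below 0.01 m and z of vial in the frame of dish between -0.003 and 0.003 m and angle between vial's own z axis and vertical below 0.1 rad and contact force between vial and the arm below 0.05 N and contact force between vial and the fingers below 0.05 N and linear speed of vial below 0.02 m/s), for 0.3 s.
At the end, for the whole second after the job is handed in: The vial stands let go in the dish (within 10 mm of its centre, on its floor, tilt under 0.1 rad); the fingers still hold the mirror (over 0.5 N) steady, its normal within about 0.08 rad (4.5 degrees) of halving the angle between lens and dish seen from the pivot axis (all of step 1 and ((angle between the x axis of dish_arm and the x axis of stand, either way round between 0.3999 and 0.48 rad and value of joint mirror between 1.251 and 1.451 rad) or (angle between the x axis of dish_arm and the x axis of stand, either way round between 0.4799 and 0.56 rad and value of joint mirror between 1.211 and 1.411 rad) or (angle between the x axis of dish_arm and the x axis of stand, either way round between 0.5599 and 0.64 rad and value of joint mirror between 1.171 and 1.371 rad) or (angle between the x axis of dish_arm and the x axis of stand, either way round between 0.6399 and 0.72 rad and value of joint mirror between 1.131 and 1.331 rad) or (angle between the x axis of dish_arm and the x axis of stand, either way round between 0.7199 and 0.8 rad and value of joint mirror between 1.091 and 1.291 rad) or (angle between the x axis of dish_arm and the x axis of stand, either way round between 0.7999 and 0.88 rad and value of joint mirror between 1.051 and 1.251 rad) or (angle between the x axis of dish_arm and the x axis of stand, either way round between 0.8799 and 0.96 rad and value of joint mirror between 1.011 and 1.211 rad) or (angle between the x axis of dish_arm and the x axis of stand, either way round between 0.9599 and 1.04 rad and value of joint mirror between 0.971 and 1.171 rad) or (angle between the x axis of dish_arm and the x axis of stand, either way round between 1.0399 and 1.12 rad and value of joint mirror between 0.931 and 1.131 rad) or (angle between the x axis of dish_arm and the x axis of stand, either way round between 1.1199 and 1.2 rad and value of joint mirror between 0.891 and 1.091 rad) or (angle between the x axis of dish_arm and the x axis of stand, either way round between 1.1999 and 1.28 rad and value of joint mirror between 0.851 and 1.051 rad) or (angle between the x axis of dish_arm and the x axis of stand, either way round between 1.2799 and 1.36 rad and value of joint mirror between 0.811 and 1.011 rad)) and contact force between mirror and the fingers above 0.5 N and contact force between mirror and vial below 0.05 N and velocity of joint mirror between -0.05 and 0.05 rad/s); the arm keeps its last pose, push and grip.
It fails at once if the vial is knocked over (tilted more than 45 degrees) (angle between vial's own z axis and vertical above 0.785 rad).
It fails at once if a bystander is shifted by more than 30 mm (distance of any of dropper, tube_rack, pump_bottle, forceps from where it was at the start of the episode above 0.03 m).
It fails at once if a standing bystander is knocked over (angle between any of dropper, tube_rack, pump_bottle, forceps's own z axis and vertical above 0.6 rad).
It also fails if it takes over 51 s, if anything falls off the work surface, if the arm or the gripper's body presses on something with over 40 N, if the wrist force passes 120 N, or if a joint passes its speed limit or range.

### The arm

A 6-joint arm with a two-finger parallel gripper is mounted at the origin on the work surface. World frame = base frame: x ahead of the robot, y to its left, z up, the work surface at z = 0. Lengths are in m, angles in rad, forces in N, time in s.
With the tool pointing down it reaches from about 0.3 to 0.775 m from the base axis. Payload 14.6 kg.
Tool frame: the origin (TCP) lies between the finger pads; the fingertips stand 8 mm ahead of it and the grasp point (between the pads) lies 11 mm behind it; x points along the fingers, y is the direction in which the jaws open and shut, and the axes are right-handed (so a half turn about x gives the same grasp; the last joint's range is limited). The gripper opens to 94 mm and grips with 3 to 60 N. Pads are 16 mm wide; open, the fingers measure 119 mm over their backs; the gripper's body (75 mm by 177 mm) begins 78 mm behind the grasp point.
Start: joints at [-1.25, 0.3, 1.521, -0, 1.321, -0.067], TCP at [0.208, -0.509, 0.213] pointing down, gripper open.
Joint ranges: [-3.03, 3.03], [-0.79, 2.21], [0.23, 2.52], [-1.04, 4.18], [0, 3.07], [-2.55, 2.55]. Speed limits (rad/s): [2.22, 2.22, 2.57, 3.14, 3.14, 3.14].

### API

Orientations are given as [roll, pitch, yaw] about the fixed x, y, z axes, in that order (R = Rz(yaw) Ry(pitch) Rx(roll)).
In Python, from station import ctrl gives the robot as it stands.
- The arm moves only by the shell command python3 -m creep 'ROWS' [FORCE]. ROWS is a JSON object of lists of equal length, an entry for each row: "hand": the closure, from -1 (fully open) to 1 (shut); "slide": the shift along the tool's x, y, z in m, a list of three; "spin": the turn about the tool's x in degrees. A call has 1 to 12 rows; each row is the pose to reach, as a shift and turn from the pose commanded when the call began, along the tool's axes at that moment; what a row does not reach only later rows make up. A row lasts 1/12 s, in which the tool goes at most 41.7 mm and 7.16 degrees, less where a joint would pass 70% of its speed; a pose out of reach is approached as far as the arm can. A call with a gripper value outside its range is refused whole. The fingers move at their own pace and stop on an object; FORCE is the grip in N (left out, the last holds). Time passes only in rows, so rows that repeat a pose let the fingers close. It gives the time, the measured TCP pose, the force and the opening at its end, in the units of the state.
- ctrl.get_obs(): the state, without advancing time (a new reading comes with each control period).
- ctrl.camera(name): name is "side" or "top" or "wrist"; returns the picture (480x640x3 uint8, red, green, blue); there is no depth.
- ctrl.calibration(name): a dict with "K" (3x3 intrinsics, pixels), "R" (3x3) and "t" (3): a world point X has camera coordinates R X + t. Camera axes: x right, y down, z forward; pixel columns grow to the right and rows downward; lengths in m; the calibration is good to about 2 mm. A picture is of the moment at which its call begins: read the wrist's pose just before it. calibration takes no time and is no camera call; for the wrist camera it gives the pose at the moment of the call.
- ctrl.hand_in(): hands the job in, once; it reports no verdict.
The state is a dict: "time_s": time; "qpos": joint angles; "joint_vel": joint speeds; "tau": joint torques, N m; "ee_pos": TCP position; "eef_rot": TCP orientation; "force": force on the tool from outside, world axes, zero at the start; "moment": the same for the moment, N m; "grip_width": finger opening in m.
Only numpy, scipy, OpenCV 4.12 (cv2) and the standard library are available. Lean on these libraries where they do the work, as an engineer would, in place of code of your own. Each camera call takes 0.05 s, during which the arm holds its last target.

## Working session

There is one attempt and no reset: what is moved stays moved. The work goes in short steps, Python scripts to look and compute and a shell command to move; the robot and the scene stay as the last step left them, time stands still between calls to the robot, and variables do not carry over. Pictures are saved under pics/ and viewed, and the job is handed in when it is done.

```bash
ls; mkdir -p pics
python3 - <<'E'
from station import ctrl
import cv2
print({k:v for k,v in ctrl.get_obs().items()})
for n in ["side","top","wrist"]:
    c=ctrl.calibration(n);print(n,c)
    cv2.imwrite(f"pics/{n}0.png",ctrl.camera(n)[:,:,::-1])
E
```

```text
pics
{'time_s': 0.0, 'qpos': array([-1.24959939e+00,  3.00467732e-01,  1.52158214e+00,  2.92491237e-05,
        1.32068838e+00, -6.65993056e-02]), 'joint_vel': array([ 0.00034368, -0.00031775, -0.00097133,  0.0023695 ,  0.00149952,
        0.00104911]), 'tau': array([ 4.41848943e-04, -5.31808448e+01, -3.52735376e+01,  7.08719459e-02,
        2.44613987e-02, -8.55178951e-05]), 'ee_pos': array([ 0.20790727, -0.50891922,  0.21288772]), 'eef_rot': array([-1.66212085,  1.56965039,  1.8672608 ]), 'force': array([ 0.2794558 ,  0.32482683, -0.05656734]), 'moment': array([ 0.03044028, -0.01129137,  0.00067124]), 'grip_width': 0.09400739153346382}
side {'K': array([[574.7855766 ,   0.        , 315.57325346],
       [  0.        , 574.7855766 , 248.40617133],
       [  0.        ,   0.        ,   1.        ]]), 'R': array([[ 0.9994489 , -0.02862962,  0.01680019],
       [-0.00505307, -0.63142587, -0.77541978],
       [ 0.03280805,  0.77490755, -0.63122256]]), 't': array([-0.53887083,  0.10496431,  1.16489508])}
top {'K': array([[511.79285149,   0.        , 322.81363151],
       [  0.        , 511.79285149, 247.24788604],
       [  0.        ,   0.        ,   1.        ]]), 'R': array([[ 0.01361832, -0.99982748, -0.01263124],
       [-0.98810485, -0.01152132, -0.15334947],
       [ 0.15317749,  0.01456935, -0.98809129]]), 't': array([0.05611055, 0.5222515 , 1.16143711])}
wrist {'K': array([[337.03905968,   0.        , 317.32050845],
       [  0.        , 337.03905968, 240.77496458],
       [  0.        ,   0.        ,   1.        ]]), 'R': array([[ 0.37731073, -0.92608574, -0.00135135],
       [-0.89587924, -0.36537271,  0.25279076],
       [-0.23459967, -0.09417002, -0.96752003]]), 't': array([-0.55084163, -0.02499622,  0.39210833])}
```

View pics/top0.png

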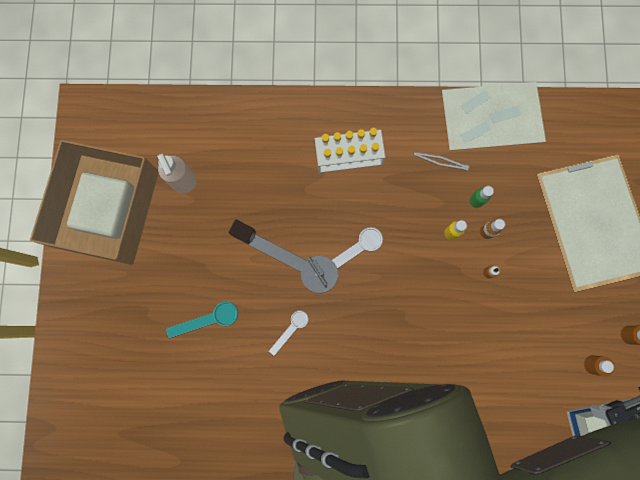

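View pics/side0.png

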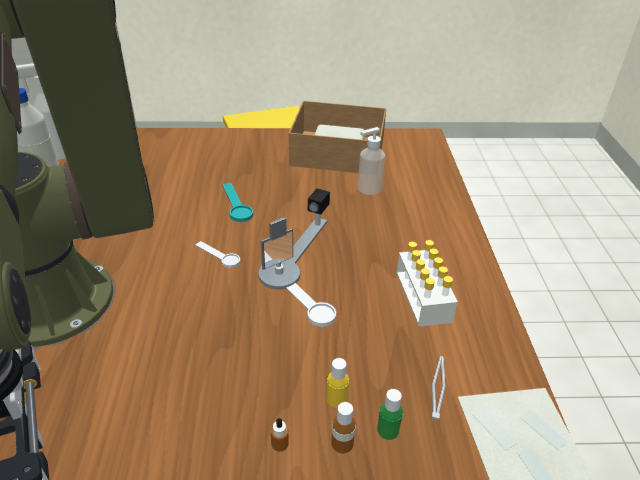

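View pics/wrist0.png

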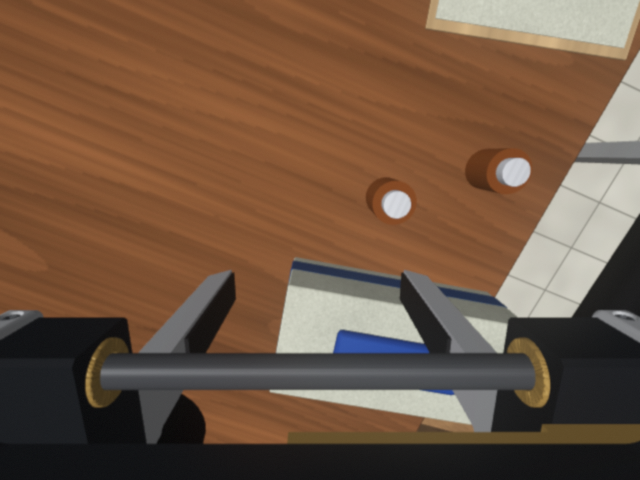

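Run:
```python
import cv2,numpy as np
t=cv2.imread("pics/top0.png");s=cv2.imread("pics/side0.png")
a=cv2.resize(t[180:290,430:530],None,fx=4,fy=4,interpolation=2)
b=cv2.resize(s[340:460,260:420],None,fx=3.6,fy=3.6,interpolation=2)[:432]
a=cv2.resize(a,(393,432))
cv2.imwrite("pics/c1.png",np.hstack([a,b])[:, :800])
print(b.shape)
cv2.imwrite("pics/c2.png",cv2.resize(t[200:340,220:400],None,fx=4.2,fy=4.2,interpolation=2))
cv2.imwrite("pics/c3.png",cv2.resize(s[180:340,220:350],None,fx=3.7,fy=3.7,interpolation=2))
```

```text
(432, 576, 3)
```

View pics/c1.png

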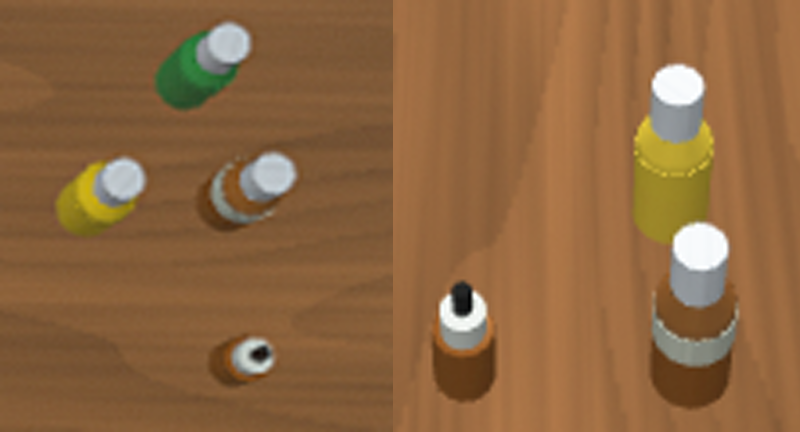

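View pics/c2.png

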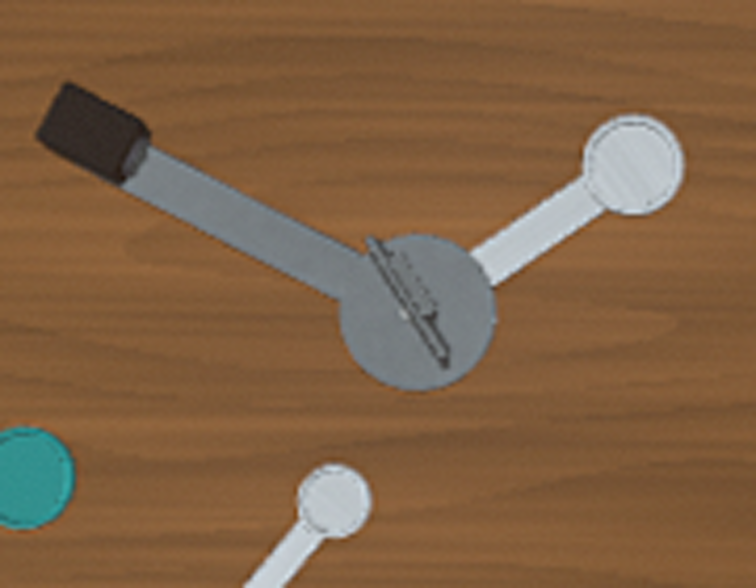

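View pics/c3.png

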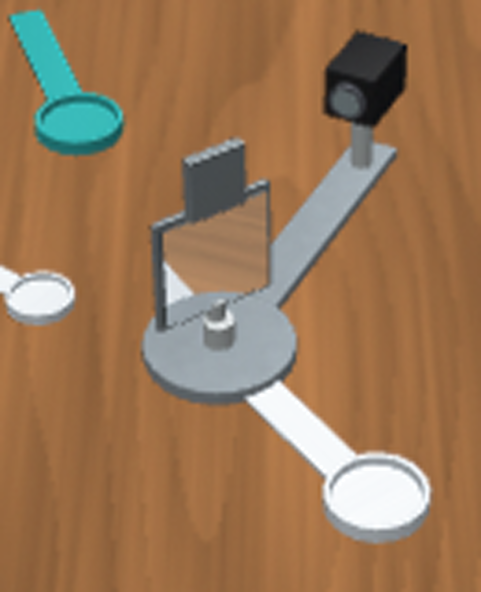

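```bash
cat > h.py <<'E'
from station import ctrl
import numpy as np, cv2
def ray(n,uv,z,c=None):
    c=c or ctrl.calibration(n)
    d=c["R"].T@np.linalg.inv(c["K"])@np.array([uv[0],uv[1],1]); o=-c["R"].T@c["t"]
    return (o+d*(z-o[2])/d[2]).round(4)
def proj(n,X,c=None):
    c=c or ctrl.calibration(n)
    p=c["K"]@(c["R"]@np.array(X)+c["t"]); return (p[:2]/p[2]).round(1)
def axes():
    from scipy.spatial.transform import Rotation as R
    o=ctrl.get_obs(); return R.from_euler("xyz",o["eef_rot"]).as_matrix(),o
E
python3 - <<'E'
from h import *
print("vial",ray("top",(498.7,224),.094),ray("side",(345.3,408.9),.094))
print("stand",ray("top",(319.5,274.3),.01),ray("side",(279.2,271.9),.01))
print("dish",ray("top",(371,239.3),.011),ray("side",(321.6,313),.011))
print("cambox",ray("top",(242.5,232),.088), "lens side",ray("side",(220+347/3.7,180+100/3.7),.07))
print("dropper",ray("top",(430+258/3.93,180+354/3.93),.066),ray("side",(260+68/3.6,340+288/3.6),.066))
print("yellow",ray("top",(430+124/3.93,180+180/3.93),.094))
print("green",ray("top",(430+229/3.93,180+44/3.93),.094))
print("tab",ray("side",(220+214/3.7,180+150/3.7),.146))
for n in((383,130),(320,140),(316,170)):print("rack",ray("top",n,.09))
print("pump",ray("top",(166,163),.17),"forceps",ray("top",(441,160),.006))
R,o=axes();print(R.round(3))
E
```

```text
vial [ 0.5708 -0.333   0.094 ] [ 0.5727 -0.3359  0.094 ]
stand [0.4607 0.0702 0.01  ] [0.4632 0.0707 0.01  ]
dish [ 0.5468 -0.0527  0.011 ] [ 0.5493 -0.0536  0.011 ]
cambox [0.5471 0.2448 0.088 ] lens side [0.5404 0.2257 0.07  ]
dropper [ 0.4696 -0.3312  0.066 ] [ 0.4723 -0.3345  0.066 ]
yellow [ 0.5657 -0.2496  0.094 ]
green [ 0.6465 -0.3123  0.094 ]
tab [0.4637 0.071  0.146 ]
rack [ 0.792  -0.0745  0.09  ]
rack [0.7663 0.072  0.09  ]
rack [0.6939 0.0801 0.09  ]
pump [0.6813 0.4015 0.17  ] forceps [ 0.7488 -0.2264  0.006 ]
[[-0.     0.378 -0.926]
 [ 0.001 -0.926 -0.378]
 [-1.    -0.001 -0.   ]]
```

Things that could be taken for the vial (top view pixels): amber bottle with white band (493,228), yellow (455,229), green (482,196), dropper (492,271), and the plain amber bottles near the robot (600,366) and (632,335). The crop shows only (493,228) is amber with the paper band, so that is the vial, at about (0.572,-0.334). The dish is the large white one (371,239), 150 mm from the pivot, which matches the description. The small white and the turquoise ones are look-alikes.

```bash
python3 -m creep '{"hand":[-0.5,-0.5,-0.5,-0.5,-0.5,-0.5,-0.5,-0.5,-0.5,-0.5,-0.5,-0.5],"slide":[[0,-0.001,-0.02],[0,-0.004,-0.06],[0,-0.006,-0.1],[0,-0.009,-0.14],[0,-0.011,-0.18],[0,-0.013,-0.22],[0,-0.016,-0.26],[0,-0.018,-0.3],[0,-0.021,-0.34],[0,-0.022,-0.38],[0,-0.024,-0.403],[0,-0.024,-0.403]],"spin":[-1,-2,-4,-6,-8,-10,-12,-12,-12,-12,-12,-12]}' 20
python3 - <<'E'
from h import *
R,o=axes();print(o["ee_pos"],R.round(4).tolist())
c=ctrl.calibration("wrist");im=ctrl.camera("wrist");cv2.imwrite("pics/w1.png",im[:,:,::-1])
for z in(.094,.0):print(proj("wrist",(.572,-.3345,z),c))
E
```

```text
time_s: 1.15
ee_pos: [0.5752, -0.3315, 0.2122]
eef_rot: [-1.647, 1.57, 2.096]
force: [0.1, -0.2, -1.0]
grip_width: 0.0707
[ 0.57517464 -0.33153132  0.21224092] [[-0.0006, 0.5657, -0.8246], [0.0011, -0.8246, -0.5657], [-1.0, -0.0013, -0.0001]]
[316.5 243.6]
[316.8 222.5]
```

View pics/w1.png

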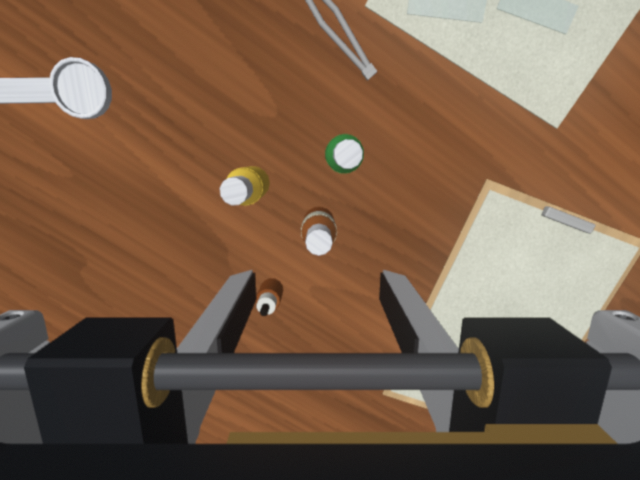

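Run:
```python
from h import *
R,o=axes();print(o["ee_pos"],o["joint_vel"].round(3))
for p in((319,242),(318,243)):
    X=ray("wrist",p,.094);print(X, R.T@(X-o["ee_pos"]))
X=np.array([.572,-.3345,.069]);print(R.T@(X-o["ee_pos"]))
```

```text
[ 0.57338008 -0.33297216  0.21235375] [-0.053 -0.034  0.042 -0.008 -0.006 -0.021]
[ 0.5726 -0.337   0.094 ] [0.11835134 0.00302933 0.00286789]
[ 0.5713 -0.3368  0.094 ] [0.11835286 0.0021301  0.00382778]
[0.14335389 0.00065814 0.00194047]
```

```bash
python3 -m creep '{"hand":[-0.5,-0.5,-0.5,-0.5,-0.5,-0.5,-0.5,-0.5,-0.5],"slide":[[0.02,0.001,0],[0.045,0.001,0],[0.07,0.001,0],[0.095,0.001,0],[0.12,0.001,0],[0.135,0.001,0],[0.143,0.001,0],[0.143,0.001,0],[0.143,0.001,0]],"spin":[0,0,0,0,0,0,0,0,0]}' 20
python3 - <<'E'
from h import *
a=ctrl.camera("side")[330:470,260:430];b=ctrl.camera("wrist")
cv2.imwrite("pics/s2.png",cv2.resize(a,None,fx=4,fy=4)[:,:,::-1]);cv2.imwrite("pics/w2.png",b[:,:,::-1])
E
```

```text
time_s: 1.95
ee_pos: [0.5723, -0.3359, 0.0712]
eef_rot: [1.901, 1.57, -0.644]
force: [0.0, 0.9, -0.4]
grip_width: 0.0705
```

View pics/s2.png

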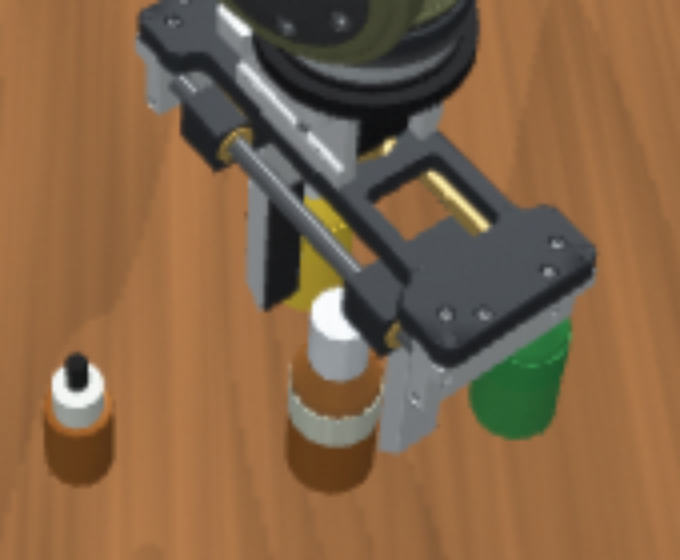

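View pics/w2.png

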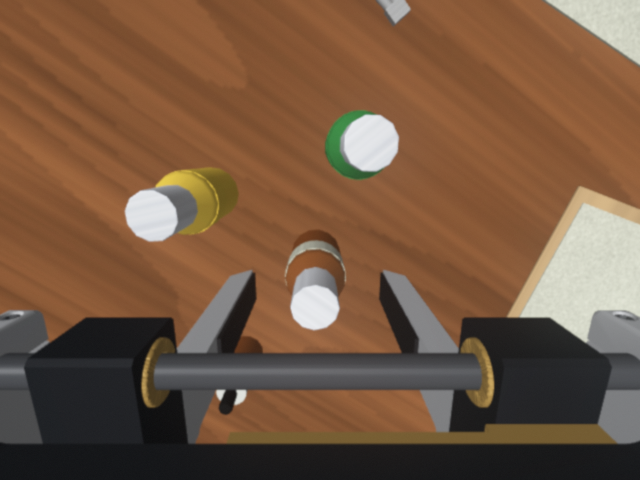

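The vial's cap (315,306) lies centred between the open fingers, and nothing has been touched.

Run:
```python
from h import *
R,o=axes()
X=ray("wrist",(315,306),.094);print(o["ee_pos"],X,R.T@(X-o["ee_pos"]))
```

```text
[ 0.57287726 -0.3359314   0.07203504] [ 0.575  -0.3351  0.094 ] [-0.02196217  0.00054935 -0.00224009]
```

```bash
python3 -m creep '{"hand":[1,1,1,1,1,1,1,1,1,1,1,1],"slide":[[0,0,0],[0,0,0],[0,0,0],[0,0,0],[0,0,0],[0,0,0],[0,0,0],[0,0,0],[0,0,0],[0,0,0],[0,0,0],[0,0,0]],"spin":[0,0,0,0,0,0,0,0,0,0,0,0]}' 15
```

```text
time_s: 3.05
ee_pos: [0.5726, -0.3353, 0.0705]
eef_rot: [2.767, 1.571, 0.223]
force: [0.2, 0.9, 1.0]
grip_width: 0.0239
```

```bash
python3 -m creep '{"hand":[1,1,1,1,1,1,1,1],"slide":[[-0.01,0,0],[-0.03,0,0],[-0.055,0,0],[-0.08,0,0],[-0.1,0,0],[-0.115,0,0],[-0.12,0,0],[-0.12,0,0]],"spin":[0,0,0,0,0,0,0,0]}' 15
python3 -m creep '{"hand":[1,1,1,1,1,1,1,1,1,1,1,1],"slide":[[0,-0.012,-0.007],[0,-0.036,-0.02],[0,-0.062,-0.035],[0,-0.09,-0.05],[0,-0.118,-0.066],[0,-0.146,-0.082],[0,-0.174,-0.098],[0,-0.2,-0.112],[0,-0.222,-0.125],[0,-0.238,-0.134],[0,-0.246,-0.139],[0,-0.246,-0.139]],"spin":[0,0,0,0,0,0,0,0,0,0,0,0]}' 15
python3 - <<'E'
from h import *
R,o=axes();print(o["ee_pos"],R.round(4).tolist())
c=ctrl.calibration("wrist")
for z in (.005,.011):print(proj("wrist",(.548,-.053,z),c))
cv2.imwrite("pics/w3.png",ctrl.camera("wrist")[:,:,::-1])
cv2.imwrite("pics/s3.png",ctrl.camera("side")[:,:,::-1])
E
```

```text
time_s: 3.72
ee_pos: [0.5729, -0.3356, 0.1921]
eef_rot: [1.967, 1.568, -0.577]
force: [-1.0, -0.7, -0.8]
grip_width: 0.0239
time_s: 4.72
ee_pos: [0.5488, -0.0524, 0.1897]
eef_rot: [-0.867, 1.57, 2.874]
force: [-0.2, 0.8, -1.1]
grip_width: 0.0238
[ 0.54882181 -0.05240804  0.18971532] [[-0.0012, 0.5639, -0.8259], [0.0003, -0.8259, -0.5639], [-1.0, -0.001, 0.0008]]
[316.1 224.5]
[316.1 225.6]
```

View pics/w3.png

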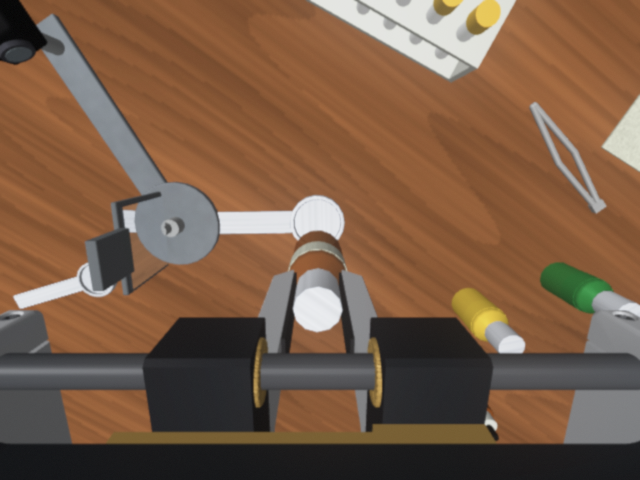

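View pics/s3.png

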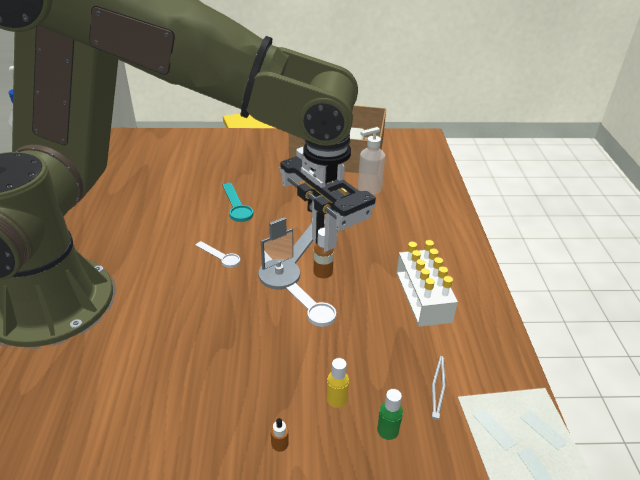

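Run:
```python
from h import *
im=cv2.imread("pics/w3.png");cv2.imwrite("pics/w3c.png",cv2.resize(im[170:340,80:400],None,fx=2.5,fy=2.5,interpolation=2))
R,o=axes();print(o["ee_pos"])
X=ray("wrist",(318,222),.011);print("dish",X,R.T@(X-o["ee_pos"]))
X=ray("wrist",(318,310),.213);print("cap",X,R.T@(X-o["ee_pos"]))
```

```text
[ 0.54906924 -0.05433814  0.18992409]
dish [ 0.5527 -0.0545  0.011 ] [ 0.17892109  0.00224747 -0.0030383 ]
cap [ 0.5507 -0.0555  0.213 ] [-0.02307715  0.00186863 -0.00067853]
```

View pics/w3c.png

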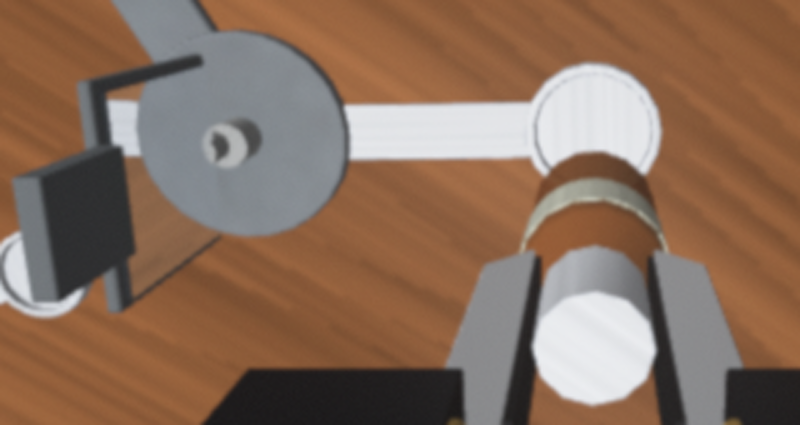

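```bash
python3 -m creep '{"hand":[1,1,1,1,1,1,1,1,1,1],"slide":[[0.012,0,-0.002],[0.035,0,-0.002],[0.058,0,-0.002],[0.08,0,-0.002],[0.096,0,-0.002],[0.106,0,-0.002],[0.11,0,-0.002],[0.112,0,-0.002],[0.112,0,-0.002],[0.112,0,-0.002]],"spin":[0,0,0,0,0,0,0,0,0,0]}' 15
python3 - <<'E'
from h import *
R,o=axes();print(o["ee_pos"],o["force"])
a=ctrl.camera("side")[220:340,250:410];b=ctrl.camera("wrist")
cv2.imwrite("pics/s4.png",cv2.resize(a,None,fx=5,fy=5,interpolation=2)[:,:,::-1]);cv2.imwrite("pics/w4.png",b[:,:,::-1])
E
```

```text
time_s: 5.65
ee_pos: [0.5512, -0.0528, 0.0792]
eef_rot: [2.404, 1.57, -0.141]
force: [0.1, -0.5, -0.5]
grip_width: 0.0237
[ 0.5512335  -0.05283952  0.07919568] [ 0.0706238  -0.45181867 -0.46279761]
```

View pics/s4.png

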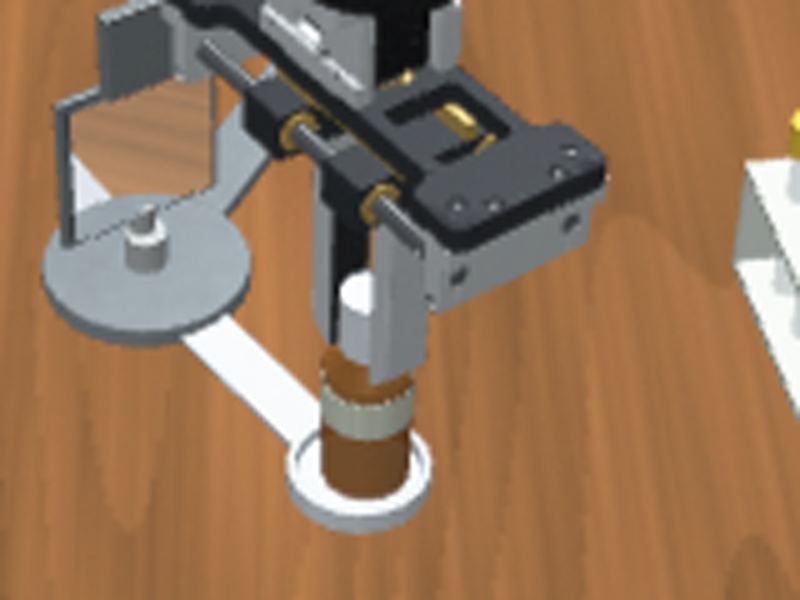

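View pics/w4.png

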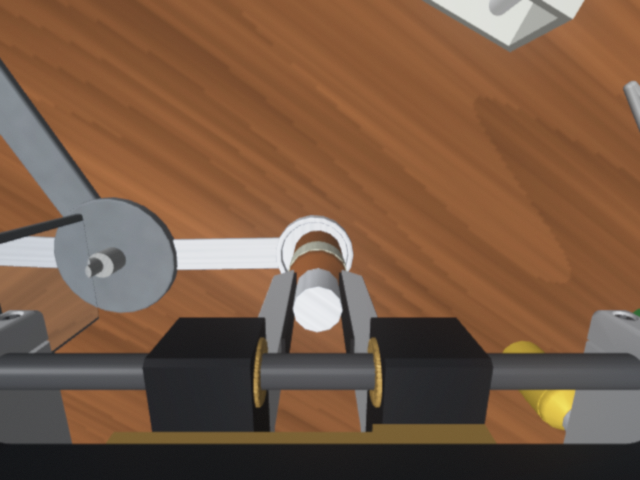

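```bash
python3 -m creep '{"hand":[1,1,1,1,1],"slide":[[0.001,-0.001,0],[0.002,-0.001,0],[0.003,-0.001,0],[0.0035,-0.001,0],[0.0035,-0.001,0]],"spin":[0,0,0,0,0]}' 15
python3 -c "
from h import *
o=ctrl.get_obs();print(o['ee_pos'],o['force'])"
```

```text
time_s: 6.17
ee_pos: [0.5504, -0.0517, 0.0754]
eef_rot: [2.578, 1.57, 0.034]
force: [-1.3, 0.4, 4.9]
grip_width: 0.0235
[ 0.55041746 -0.05173277  0.07541949] [-1.27722644  0.40144165  4.94308436]
```

Force of 4.9 N upward: the vial is on the dish floor. Releasing.

```bash
python3 -m creep '{"hand":[0.4,0.3,0.2,0.1,0,0,0,0],"slide":[[0,0,0],[0,0,0],[0,0,0],[0,0,0],[0,0,0],[0,0,0],[0,0,0],[0,0,0]],"spin":[0,0,0,0,0,0,0,0]}' 15
python3 -m creep '{"hand":[0,0,0,0,0,0,0,0,0],"slide":[[-0.005,0,0],[-0.015,0,0],[-0.03,0,0],[-0.05,0,0],[-0.075,0,0],[-0.1,0,0],[-0.125,0,0],[-0.135,0,0],[-0.135,0,0]],"spin":[0,0,0,0,0,0,0,0,0]}' 15
python3 - <<'E'
from h import *
R,o=axes();print(o["ee_pos"],R.round(4).tolist())
a=ctrl.camera("side")[190:340,240:400];b=ctrl.camera("wrist")
cv2.imwrite("pics/s5.png",cv2.resize(a,None,fx=4,fy=4,interpolation=2)[:,:,::-1]);cv2.imwrite("pics/w5.png",b[:,:,::-1])
t=ctrl.camera("top")[180:320,220:430]
cv2.imwrite("pics/t5.png",cv2.resize(t,None,fx=3.8,fy=3.8,interpolation=2)[:,:,::-1])
E
```

```text
time_s: 6.83
ee_pos: [0.5502, -0.0519, 0.0749]
eef_rot: [0.981, 1.571, -1.563]
force: [0.1, -0.2, 0.0]
grip_width: 0.0469
time_s: 7.58
ee_pos: [0.5511, -0.0519, 0.2128]
eef_rot: [2.387, 1.566, -0.157]
force: [-0.1, 0.2, -0.8]
grip_width: 0.0469
[ 0.55107306 -0.0519468   0.21279283] [[0.0047, 0.5624, -0.8269], [-0.0007, -0.8269, -0.5624], [-1.0, 0.0032, -0.0034]]
```

View pics/s5.png

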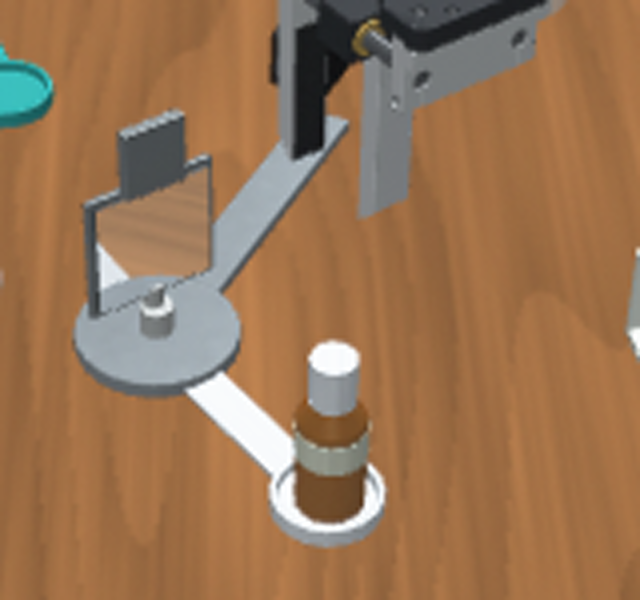

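View pics/w5.png

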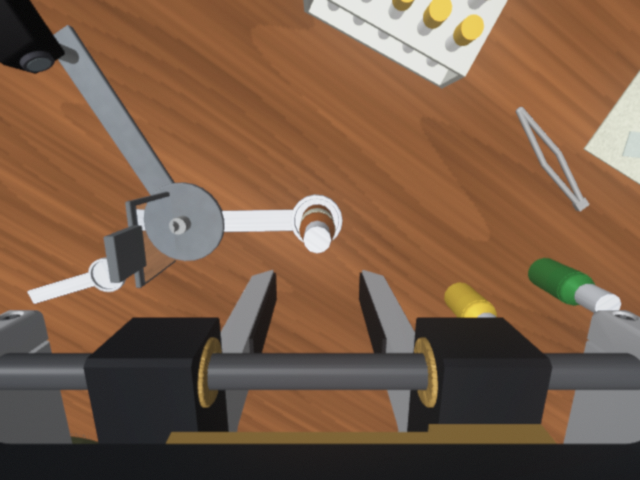

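View pics/t5.png

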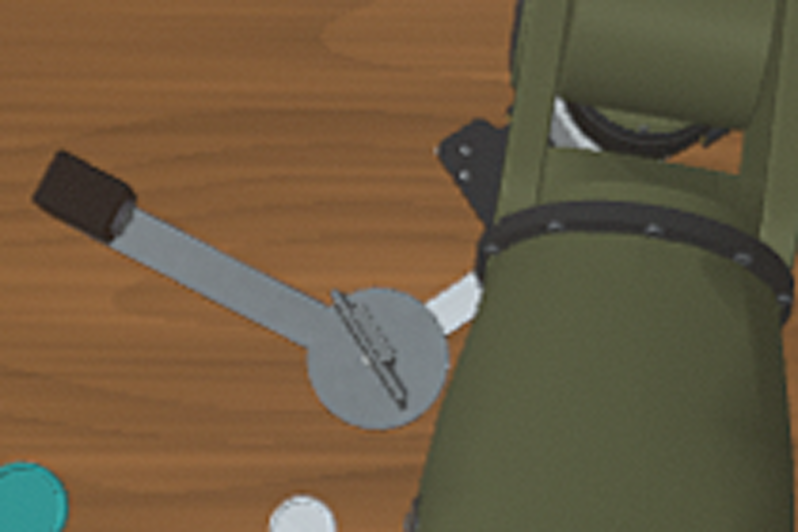

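The vial stands upright in the dish, released (side crop, cap 333,356). Now measuring the tab closely.

Run:
```python
from h import *
print("vial",ray("side",(240+333/4,190+356/4),.099),ray("wrist",(317.5,240),.099))
im=cv2.imread("pics/w5.png");cv2.imwrite("pics/w5c.png",cv2.resize(im[170:310,80:240],None,fx=4,fy=4,interpolation=2))
im=ctrl.camera("side");cv2.imwrite("pics/s6.png",cv2.resize(im[205:285,245:305],None,fx=7,fy=7,interpolation=2)[:,:,::-1])
np.save("cw.npy",ctrl.calibration("wrist"),allow_pickle=True)
```

```text
vial [ 0.5505 -0.0509  0.099 ] [ 0.5515 -0.0524  0.099 ]
```

View pics/w5c.png

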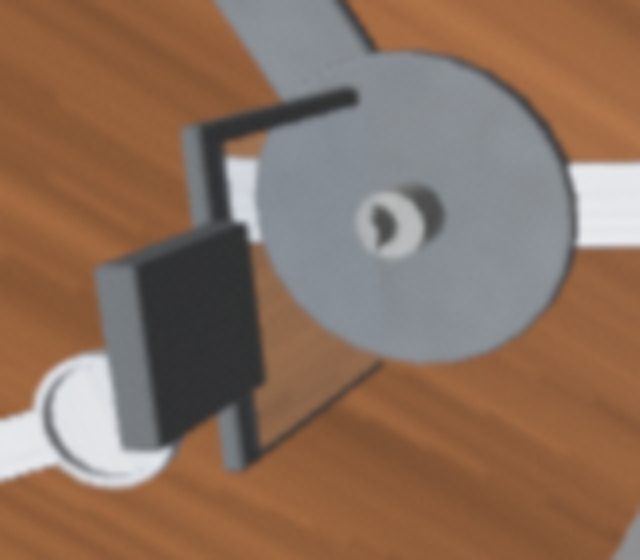

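View pics/s6.png

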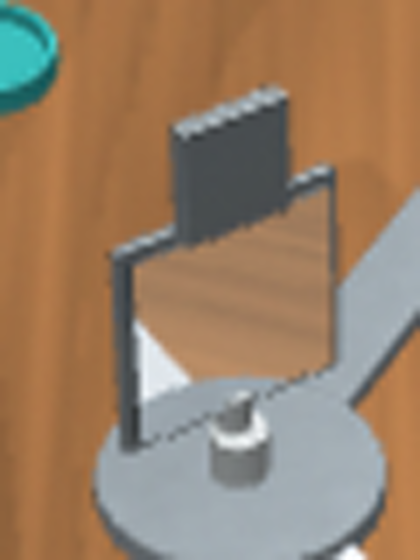

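Run:
```python
from h import *
for n,P,f in (("wrist",[(97,270),(135,268),(160,448),(125,450)],lambda p:(80+p[0]/4,170+p[1]/4)),("side",[(174,127),(178,138),(286,97),(277,86)],lambda p:(245+p[0]/7,205+p[1]/7))):
    Q=np.array([ray(n,f(p),.146) for p in P]);print(n,Q[:,:2].tolist(),Q.mean(0))
    for d in (Q[2]-Q[1],Q[3]-Q[0]):print(np.hypot(*d[:2]),np.degrees(np.arctan2(d[1],d[0])))
R,o=axes();print(o["ee_pos"],R.round(3).tolist())
```

```text
wrist [[0.4771, 0.0821], [0.4813, 0.0766], [0.4524, 0.0578], [0.4483, 0.063]] [0.464775 0.069875 0.146   ]
0.03447680379617576 -146.95523174735084
0.03455792239125499 -146.44788352249086
side [[0.4481, 0.0624], [0.4494, 0.0572], [0.4795, 0.0766], [0.4769, 0.0819]] [0.463475 0.069525 0.146   ]
0.03581019407934 32.802519941935465
0.03478059803971174 34.101274194247154
[ 0.54967855 -0.05174831  0.20836229] [[-0.002, 0.562, -0.827], [0.0, -0.827, -0.562], [-1.0, -0.002, 0.002]]
```

```bash
python3 -m creep '{"hand":[0,0,0,0,0,0,0,0,0,0],"slide":[[0,-0.01,0],[0,-0.03,0.001],[0,-0.055,0.001],[0,-0.08,0.0015],[0,-0.105,0.002],[0,-0.125,0.0025],[0,-0.14,0.0025],[0,-0.1486,0.0025],[0,-0.1486,0.0025],[0,-0.1486,0.0025]],"spin":[0,0.2,0.4,0.6,0.8,0.8,0.8,0.8,0.8,0.8]}' 15
python3 - <<'E'
from h import *
b=ctrl.camera("wrist");R,o=axes();print(o["ee_pos"],R.round(3).tolist())
cv2.imwrite("pics/w7.png",b[:,:,::-1])
for p in((.4771,.082,.146),(.48,.0766,.146),(.4515,.0575,.146),(.4483,.063,.146),(.464,.0697,.146)):print(proj("wrist",p))
E
```

```text
time_s: 8.62
ee_pos: [0.4645, 0.0697, 0.2097]
eef_rot: [-0.084, 1.57, -2.641]
force: [-0.1, -0.5, 0.7]
grip_width: 0.0468
[0.46475513 0.06932274 0.20967889] [[-0.0, 0.551, -0.835], [-0.0, -0.835, -0.551], [-1.0, -0.0, 0.0]]
[309.9 234.4]
[318.4 235.1]
[318.7 279.9]
[310.2 279.4]
[314.2 257.9]
```

View pics/w7.png

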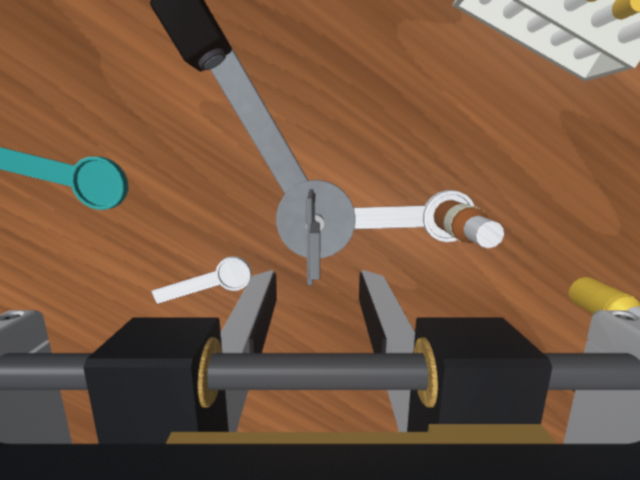

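Run:
```python
from h import *
im=cv2.imread("pics/w7.png");cv2.imwrite("pics/w7c.png",cv2.resize(im[150:310,240:400],None,fx=3.75,fy=3.75,interpolation=2))
print("base",ray("wrist",(316,219),.01),"dish",ray("wrist",(449.5,216),.011),"lens",ray("wrist",(212,59),.07))
```

```text
base [0.4666 0.0706 0.01  ] dish [ 0.5515 -0.0518  0.011 ] lens [0.5424 0.2243 0.07  ]
```

View pics/w7c.png

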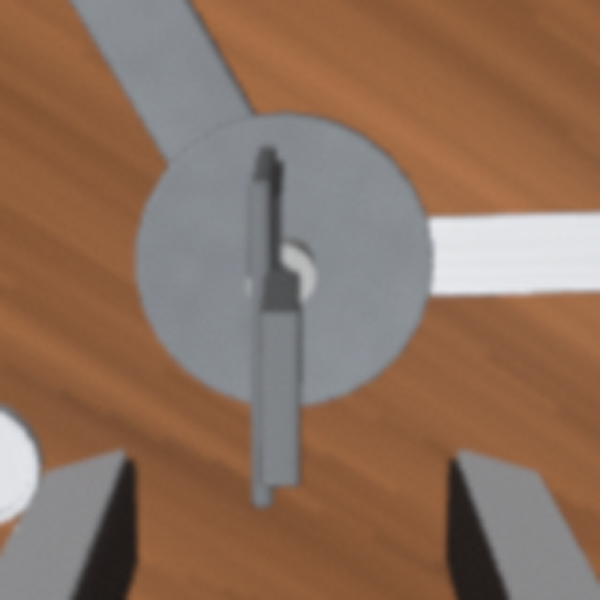

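```bash
python3 - <<'E'
from h import *
R,o=axes();print(o["ee_pos"])
X=ray("wrist",(314.9,256),.146);print(X,R.T@(X-o["ee_pos"]))
X=ray("wrist",(315.7,219),.01);print(X,R.T@(X-o["ee_pos"]))
E
python3 -m creep '{"hand":[0,0,0,0,0,0,0,0],"slide":[[0.01,-0.001,0],[0.03,-0.001,0],[0.052,-0.001,0],[0.07,-0.001,0],[0.082,-0.001,0],[0.088,-0.001,0],[0.088,-0.001,0],[0.088,-0.001,0]],"spin":[0,0,0,0,0,0,0,0]}' 10
python3 - <<'E'
from h import *
b=ctrl.camera("wrist");s=ctrl.camera("side");R,o=axes();print(o["ee_pos"],R.round(3).tolist(),o["force"])
cv2.imwrite("pics/w8.png",b[:,:,::-1]);cv2.imwrite("pics/s8.png",cv2.resize(s[150:330,220:380],None,fx=3.3,fy=3.3)[:,:,::-1])
E
```

```text
[0.46475513 0.06932274 0.20967889]
[0.4655 0.0701 0.146 ] [ 0.06367849 -0.00023334 -0.00107472]
[0.4664 0.0708 0.01  ] [ 0.19967804 -0.00031085 -0.00226469]
time_s: 9.33
ee_pos: [0.4642, 0.0702, 0.1219]
eef_rot: [-0.526, 1.571, -3.085]
force: [-0.4, 0.2, 0.3]
grip_width: 0.0471
[0.4645011  0.07037151 0.12261046] [[0.001, 0.551, -0.835], [0.0, -0.835, -0.551], [-1.0, 0.001, -0.001]] [0.23234078 0.24820211 1.26666522]
```

View pics/w8.png

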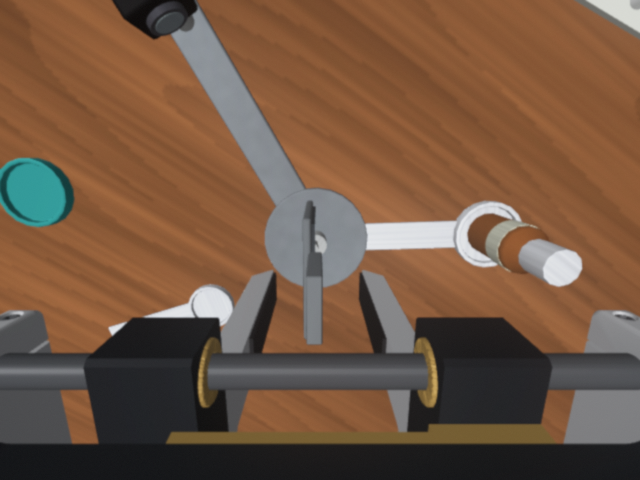

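View pics/s8.png

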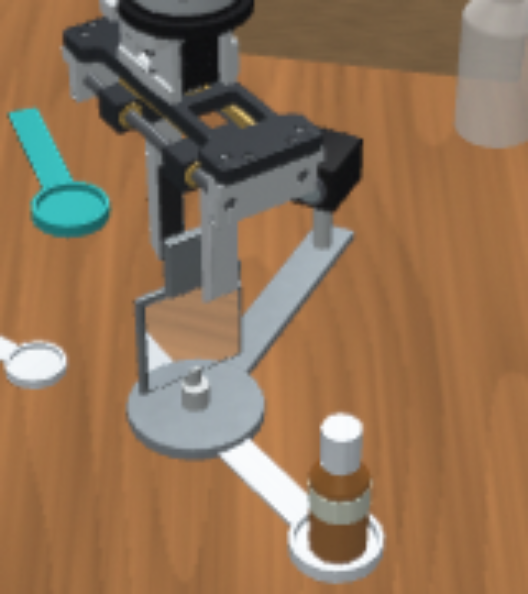

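The fingers straddle the tab (tab 314,300; finger gap centred near 317). Closing gently.

```bash
python3 -m creep '{"hand":[1,1,1,1,1,1,1,1,1,1],"slide":[[0,0,0],[0,0,0],[0,0,0],[0,0,0],[0,0,0],[0,0,0],[0,0,0],[0,0,0],[0,0,0],[0,0,0]],"spin":[0,0,0,0,0,0,0,0,0,0]}' 10
python3 -c "
from h import *
R,o=axes();print(R.T@o['force'],o['moment'],o['ee_pos'])"
```

```text
time_s: 10.27
ee_pos: [0.4634, 0.0714, 0.122]
eef_rot: [-1.445, 1.569, 2.28]
force: [-5.8, 9.2, 4.3]
grip_width: 0.008
[ -4.28980145 -10.90510252  -0.18146294] [ 1.53202036  0.99154271 -0.02877277] [0.46342174 0.07144336 0.12197281]
```

```bash
python3 -m creep '{"hand":[1,1,1,1,1,1,1,1,1,1],"slide":[[0,-0.0005,0],[0,-0.001,0],[0,-0.0015,0],[0,-0.0015,0],[0,-0.0015,0],[0,-0.0015,0],[0,-0.0015,0],[0,-0.0015,0],[0,-0.0015,0],[0,-0.0015,0]],"spin":[0,0,0,0,-2,-5,-8,-10,-10,-10]}' 35
python3 -c "
from h import *
R,o=axes();print(R.T@o['force'],o['moment'],o['ee_pos'],np.degrees(np.arctan2(R[1,1],R[0,1])))"
```

```text
time_s: 11.1
ee_pos: [0.4633, 0.0716, 0.122]
eef_rot: [1.873, 1.571, -0.512]
force: [-0.4, -0.0, 2.7]
grip_width: 0.0078
[-2.71484692 -0.24529599  0.2643448 ] [-0.13468287  0.06346719 -0.01451854] [0.46330502 0.07163218 0.12200842] -46.65780703999076
```

Forces are near zero and the hand has turned 10°. Continuing.

```bash
python3 -m creep '{"hand":[1,1,1,1,1,1,1,1,1,1],"slide":[[0,0,0],[0,0,0],[0,0,0],[0,0,0],[0,0,0],[0,0,0],[0,0,0],[0,0,0],[0,0,0],[0,0,0]],"spin":[-2,-5,-8,-11,-14,-17,-19,-20,-20,-20]}' 35
python3 -c "
from h import *
R,o=axes();print(R.T@o['force'],o['moment'],o['ee_pos'],np.degrees(np.arctan2(R[1,1],R[0,1])))
cv2.imwrite('pics/w9.png',ctrl.camera('wrist')[:,:,::-1])"
```

```text
time_s: 11.93
ee_pos: [0.4633, 0.0717, 0.122]
eef_rot: [1.468, 1.571, -0.568]
force: [-0.3, -1.0, 2.3]
grip_width: 0.0076
[-2.32498624  0.21998107  1.03847262] [-0.14628858 -0.00685215 -0.07261702] [0.46326922 0.07167278 0.12199805] -26.672841772314626
```

View pics/w9.png

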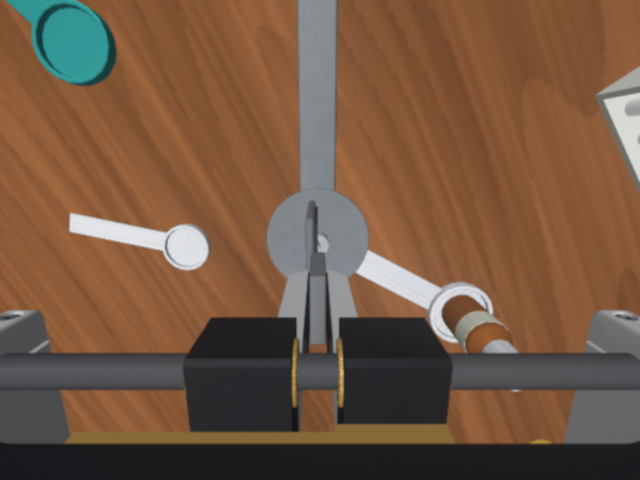

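```bash
python3 -m creep '{"hand":[1,1,1,1,1,1,1,1,1,1,1,1],"slide":[[0,0,0],[0,0,0],[0,0,0],[0,0,0],[0,0,0],[0,0,0],[0,0,0],[0,0,0],[0,0,0],[0,0,0],[0,0,0],[0,0,0]],"spin":[-2,-5,-9,-13,-17,-21,-25,-28,-30,-31,-31,-31]}' 35
python3 -c "
from h import *
R,o=axes();print(R.T@o['force'],o['moment'],o['ee_pos'],np.degrees(np.arctan2(R[1,1],R[0,1])))
c=ctrl.calibration('wrist');b=ctrl.camera('wrist')
cv2.imwrite('pics/w10.png',b[:,:,::-1]);cv2.imwrite('pics/w10c.png',cv2.resize(b[180:360,230:410],None,fx=3.3,fy=3.3,interpolation=2)[:,:,::-1])
s=ctrl.camera('side');cv2.imwrite('pics/s10.png',s[:,:,::-1]);cv2.imwrite('pics/s10c.png',cv2.resize(s[200:340,220:380],None,fx=4,fy=4,interpolation=2)[:,:,::-1])
t=ctrl.camera('top');cv2.imwrite('pics/t10.png',t[:,:,::-1])"
```

```text
time_s: 12.98
ee_pos: [0.4632, 0.0717, 0.122]
eef_rot: [-0.934, 1.571, -2.429]
force: [-0.6, -0.7, 2.8]
grip_width: 0.0077
[-2.78030455 -0.61678499  0.67665002] [-0.21009506  0.23483679 -0.05896252] [0.46319544 0.07170312 0.12198321] 4.3309520064006515
```

View pics/w10.png

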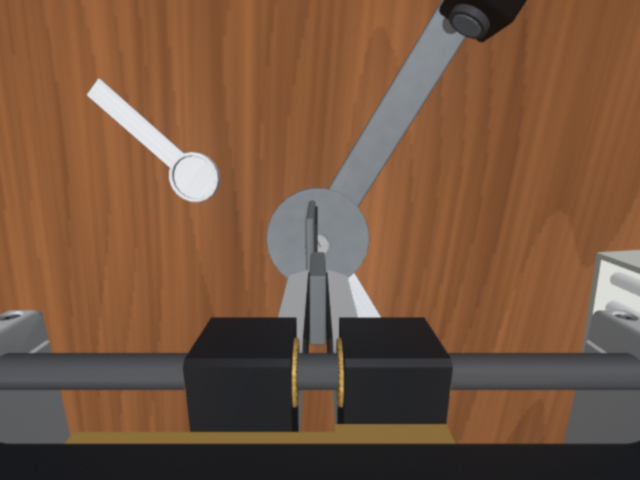

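View pics/s10c.png

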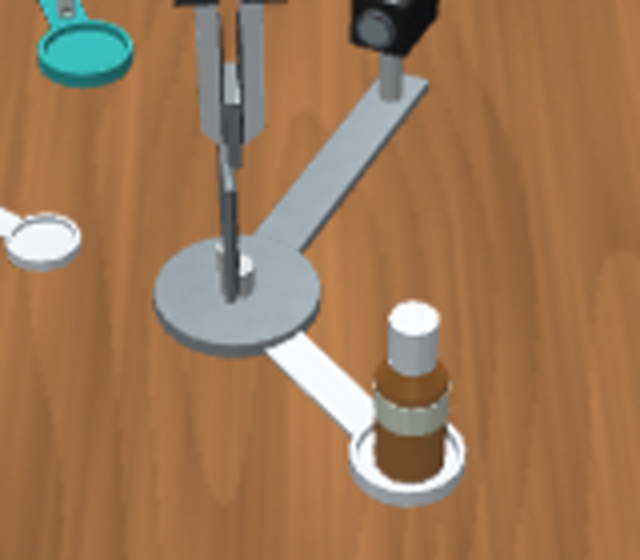

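View pics/t10.png

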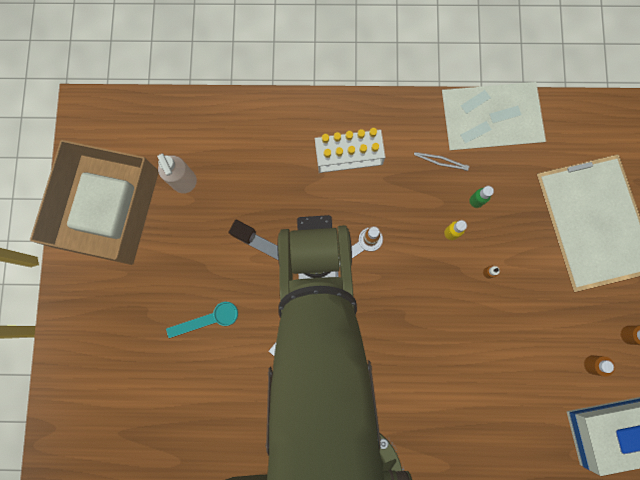

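View pics/w10c.png

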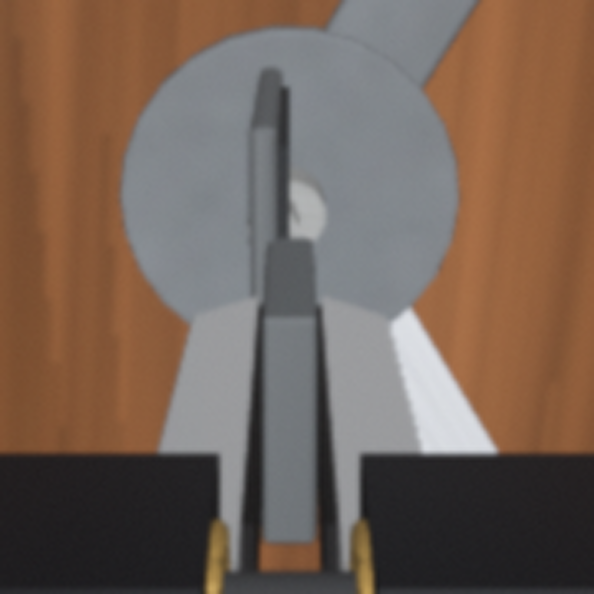

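Run:
```python
from h import *
R,o=axes();b=ray("wrist",(317.5,238),.01);l=ray("wrist",(469,21),.07)
d=(l-b)[:2];a=np.degrees(np.arctan2(d[1],d[0]));print(b,l,np.hypot(*d),a)
v=ray("side",(220+413/4,200+320/4),.099);d=(v-b)[:2];print(v,np.degrees(np.arctan2(d[1],d[0])),np.hypot(*d))
print(o["joint_vel"].round(4),o["force"].round(2),o["grip_width"])
ctrl.hand_in()
```

```text
[0.4648 0.0724 0.01  ] [0.5424 0.2251 0.07  ] 0.17128645597361164 63.06096079552456
[ 0.5504 -0.0537  0.099 ] -55.83030657877051 0.1524092188812737
[ 0.0008  0.0008  0.0005 -0.0007 -0.0011 -0.004 ] [-1.57 -0.31  3.21] 0.00763903347735938
the job is handed in; nothing more can be done
```

The job is handed in: the vial stands upright in the dish, released, and the gripper is still holding the mirror by its tab (35 N) at the angle that should show the camera the vial. No verdict came back.

- **Vial:** it went into the large white dish, and its final position is about 2–3 mm from the dish centre, inside the 10 mm limit. The side view shows it upright and untouched by the hand.
- **Mirror:** I turned it about 61°, so its face normal points at 4.3° in the world frame. From the measured lens and dish directions the target is 3.6° to 4.3°, depending on which views I used, well inside the 4.5° tolerance. This is the gripper's angle. The tab looked parallel to the pads, but I did not measure the mirror joint itself.
- **Steadiness:** joint speeds were near zero at the end, with about 3 N on the wrist and the fingers 7.6 mm apart on the 8 mm tab.
- **Other things on the table:** they look unmoved in the last top view, compared by eye rather than measured.

No check failed. Position estimates from different cameras disagreed by up to about 4 mm, so I used rough averages. When the fingers first closed on the tab they pushed sideways with about 11 N, and a 1.5 mm shift brought that down to near zero before I turned the mirror.

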